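# Change over from the tile cabinet to the stamp cabinet

### The arm

A 6-joint arm with a two-finger parallel gripper is mounted at the origin on a cart in front of the work surface, level with it; the furniture and walls round the work are solid. World frame = base frame: x ahead of the robot, y to its left, z up, the work surface at z = 0. Lengths are in mm, angles in rad, forces in N, time in s.
With the tool pointing down it reaches from about 325 to 875 mm from the base axis. Payload 4.4 kg.
Tool frame: the origin (TCP) lies on the centre line of the jaws, within the pads' length; the fingertips stand ahead of it and the grasp point (between the pads) lies 6 mm ahead of it (ctrl.tcp_to_tips is the z of the fingertips in the tool frame, in mm); z points along the fingers, y is the line along which they close (so a half turn about z gives the same grasp; the last joint's range is limited). The gripper opens to 85 mm and grips with 20 to 120 N. Pads are 22 mm wide; open, the fingers measure 114 mm over their backs; the gripper's body (76 mm by 85 mm) begins 54 mm behind the grasp point. The pads swing forward as they close: fully open they stand 13 mm farther back than shut.
Start: joints at [-1.401, 0.207, 1.542, -0, 1.393, -0.15], TCP at [181.3, -545.672, 256.282] pointing down, gripper open.
Joint ranges: [-2.73, 2.73], [-0.86, 2.22], [0.23, 2.46], [-1.11, 4.25], [0.08, 2.63], [-2.82, 2.82]. Speed limits (rad/s): [2.79, 2.79, 3.14, 3.14, 3.14, 3.14].

### API

Orientations are given as a 3x3 rotation matrix whose columns are the frame's x, y, z axes.
In Python, from plant import ctrl, sensors, optics gives the robot as it stands. Calls block until the motion is done:
- ctrl.move_ptp(position, orientation): joint-space move of the TCP to a pose.
- ctrl.move_l(position, rot=None, vel=150, threshold=None): straight line of the TCP; rot=None keeps the orientation; vel is the mean speed in mm/s. With threshold (N) it stops when the force on the tool has changed by that much, and returns True; else False.
- ctrl.set_joints(angles): joint-space move.
- ctrl.gripper_to(opening, force=None): finger opening in mm; force is the grip in N (None keeps the last); returns when the fingers have stopped.
- ctrl.hold(seconds).
- ctrl.solve_ik(position, orientation): joint angles nearest the present ones, or None.
- sensors.read_state(): the state.
- optics.grab_frame(name): name is "scene" or "top"; returns (picture, depth): 384x512x3 uint8, red, green, blue; 384x512 float32, mm along the optical axis (not along the pixel's ray), 0 where there is no reading.
- optics.camera_params(name): a dict with "mtx" (3x3 intrinsics, pixels), "R" (3x3) and "t" (3): a world point X has camera coordinates R X + t. Camera axes: x right, y down, z forward; pixel columns grow to the right and rows downward; lengths in mm; the calibration is good to about 2 mm. A picture is of the moment at which its call begins. camera_params takes no time and is no camera call.
A pose or a line that the arm cannot do raises ctrl.MotionError and nothing moves.
- ctrl.finish_job(): hands the job in; it is judged then, once.
The state is a dict: "t": time; "q": joint angles; "qvel": joint speeds; "tau": joint torques, N m; "eef_pos": TCP position; "eef_rot": TCP orientation; "force": force on the tool from outside, world axes, zero at the start; "wrist_torque": the same for the moment, N m; "grip_width": finger opening in mm; "grasp_force": force on a finger pad.
Only numpy, scipy, OpenCV 4.12 (cv2) and the standard library are available. Lean on these libraries where they do the work, as an engineer would, in place of code of your own. Each camera call takes 0.05 s, during which the arm holds its last target. There are 200 camera calls.

### The job

We are done with the tiles and go on to stamping. Push the door of the yellow cabinet fully shut, past its roller catch so that it snaps home and stays, and pull the door of the red cabinet open through its catch, to about half of a right angle or more; let go of both doors.

Things in the scene. Friction and masses are not known exactly. Their poses are not given: they have to be found in the camera images.
- yellow_cabinet_handle (a point): on the yellow door's handle: a 12 mm steel rod bent like a J, running 42 mm out of the door, then up to a free end 170 mm over the table (pinch it from above). Point: on the upright rod's axis, 150 mm over the table. Axes turn with the door: z up, x square to the panel, into the cabinet when shut, y along the door to the hinge. Hinge line at x +56, y +118 mm; outer face at x +42
- red_cabinet_handle (a point): same point, axes and sizes on the red door. Two like grey cabinets, 160 wide, 100 deep, 180 mm high, are fixed side by side facing the robot; which is left varies. Each has a painted door 157 wide, 161 high, 14 mm thick, top edge 177 mm over the table, hinged at its left edge as the robot sees it. The rod leaves the door 98 mm over the table; the free edge is at y -39 mm
- yellow_cabinet_door (a joint): opening of the yellow door, rad: 0 shut, up to 1.6 as the free edge swings to the robot (clockwise from above). Starts ajar, 0.4 to 0.8; a slightly stiff hinge (0.04 N m) keeps it where it is left. It meets the sprung roller at about 0.11; some 10 N at the handle takes it past dead centre (about 0.045), from where the roller draws it to 0
- red_cabinet_door (a joint): opening of the red door, rad, same meaning. Starts at 0, held shut by its roller catch; a pull of about 8 N at the handle frees it within 0.1 rad, after which it moves easily and stays where it is left
Mind the look-alikes: they are no part of the job. There is more than one size of the part that bears red_cabinet_handle; the job needs the larger.

How it is judged (in metres and radians):
At the end, for the whole second after the job is handed in: the yellow door is shut behind its catch (less than 0.025 rad open), the red door stands open at more than 0.6 rad (34 degrees) and is at rest (value of joint yellow_cabinet_door below 0.025 rad and value of joint red_cabinet_door above 0.6 rad and velocity of joint red_cabinet_door between -0.05 and 0.05 rad/s); the robot touches nothing.
It also fails if it takes over 48 s, if anything falls off the work surface, if the arm or the gripper's body presses on something with over 40 N, if the wrist force passes 120 N, or if a joint passes its speed limit or range.

## Working session

There is one attempt and no reset: what is moved stays moved. The work goes in short steps, each a Python script; the robot and the scene stay as the last script left them, time stands still between calls to the robot, and variables do not carry over. Pictures are saved under pics/ and viewed, at most 10 in all, crops included, and the job is handed in when it is done.

```bash
mkdir -p pics; cat > h.py <<'E'
import numpy as np, cv2
from plant import ctrl, sensors, optics
def snap(n,f):
    p,d=optics.grab_frame(n); cv2.imwrite(f'pics/{f}.png',p[:,:,::-1]); np.save(f'pics/{f}.npy',d); return p,d
def w(n,u,v,z):
    c=optics.camera_params(n); K,R,t=map(np.array,(c["mtx"],c["R"],c["t"]))
    return R.T@(np.linalg.inv(K)@[u,v,1]*z-t)
E
python3 - <<'E'
from h import *
for n in("scene","top"):
    snap(n,n+"0"); c=optics.camera_params(n); print(n,np.round(c["mtx"],1),np.round(c["R"],3),np.round(c["t"]))
a=cv2.imread('pics/scene0.png');b=cv2.imread('pics/top0.png')
cv2.imwrite('pics/both.png',cv2.resize(np.vstack([a,b]),None,fx=.78,fy=.78))
E
```

```text
scene [[442.5   0.  261.2]
 [  0.  442.5 191. ]
 [  0.    0.    1. ]] [[-0.693 -0.721 -0.007]
 [-0.528  0.513 -0.677]
 [ 0.491 -0.465 -0.736]] [390. 342. 989.]
top [[420.3   0.  250.8]
 [  0.  420.3 194.4]
 [  0.    0.    1. ]] [[ 0.029 -0.999  0.015]
 [-0.981 -0.031 -0.192]
 [ 0.192 -0.009 -0.981]] [  15.  557. 1060.]
```

View pics/scene0.png

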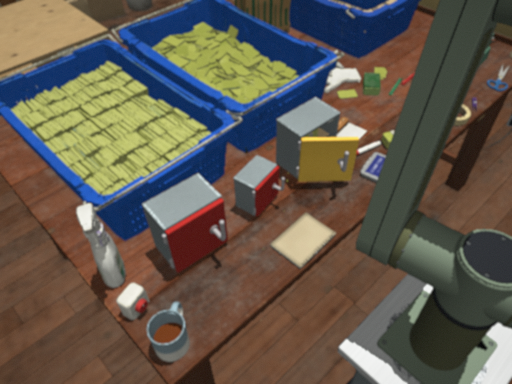

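View pics/top0.png

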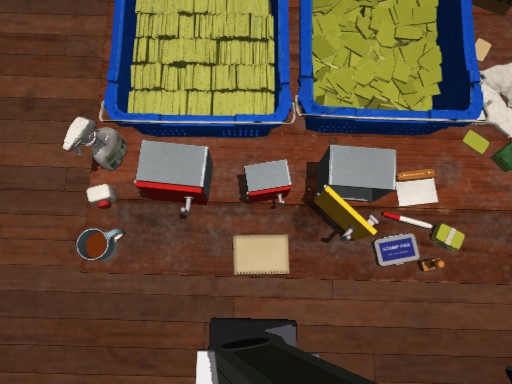

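The top view shows two red-doored cabinets: a large one (door ~(174,190)) and a small one (~(268,193)). The yellow cabinet is at (357,170), its door ajar. The left red one is larger and matches the yellow cabinet's size, so it is the one meant. I'll confirm it in an enlarged crop.

```bash
python3 - <<'E'
import cv2,numpy as np
b=cv2.imread('pics/top0.png')
A=cv2.resize(b[130:250,125:225],None,fx=4.8,fy=4.8,interpolation=2)[:576,:390]
B=cv2.resize(b[130:250,300:400],None,fx=4.8,fy=4.8,interpolation=2)[:576,:]
A=cv2.resize(b[135:225,130:220],(400,400),interpolation=2)
B=cv2.resize(b[135:245,295:400],(400,419),interpolation=2)
o=np.zeros((420,800,3),np.uint8);o[:400,:400]=A;o[:419,400:]=B
cv2.imwrite('pics/crop0.png',o)
from h import *
d=np.load('pics/top0.npy')
# known-height rays: intersect with z
def wz(u,v,z):
    c=optics.camera_params("top");K,R,t=map(np.array,(c["mtx"],c["R"],c["t"]))
    r=R.T@np.linalg.inv(K)@[u,v,1];o=-R.T@t
    return o+r*(z-o[2])/r[2]
for u,v in [(140,143),(210,146),(137,181),(209,189),(270,175),(331,147),(395,150),(183,210),(187,202),(373,218),(345,210)]:
    print(u,v,w("top",u,v,d[v,u]).round(),wz(u,v,175).round())
E
```

```text
140 143 [706. 351.  -3.] [650. 303. 175.]
210 146 [702. 151.   4.] [648. 135. 175.]
137 181 [556. 303. 176.] [556. 303. 175.]
209 189 [574. 146.  23.] [542. 132. 175.]
270 175 [594. -14. 123.] [581. -11. 175.]
331 147 [ 654. -156.  178.] [ 655. -157.  175.]
395 150 [ 652. -311.  177.] [ 653. -312.  175.]
183 210 [491. 191. 170.] [490. 190. 175.]
187 202 [521. 192. 107.] [510. 182. 175.]
373 218 [ 488. -260.  158.] [ 485. -254.  175.]
345 210 [ 503. -190.  170.] [ 502. -189.  175.]
```

View pics/crop0.png

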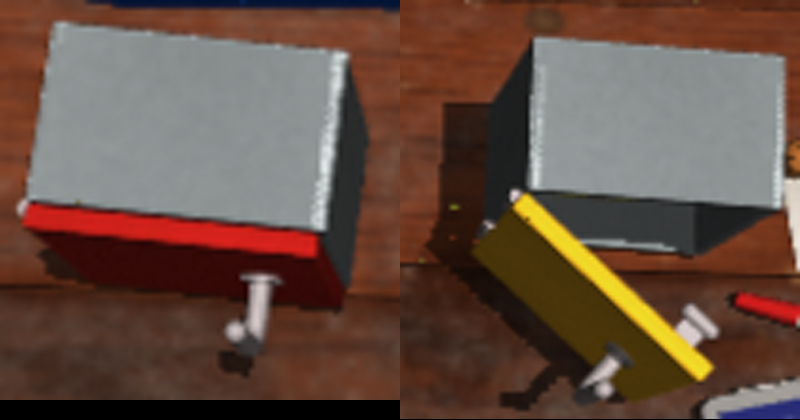

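The crop confirms it: the left red cabinet is full-size (about 165 mm, like the yellow one), and the one in the middle is the small look-alike. Rod tips in top-view pixels: red (183,209), yellow (348,237).

```bash
cat >> h.py <<'E'
def wz(u,v,z,n="top"):
    c=optics.camera_params(n);K,R,t=map(np.array,(c["mtx"],c["R"],c["t"]))
    r=R.T@np.linalg.inv(K)@[u,v,1];o=-R.T@t
    return (o+r*(z-o[2])/r[2])[:2]
def rz(a): return np.array([[np.cos(a),-np.sin(a)],[np.sin(a),np.cos(a)]])
E
python3 - <<'E'
from h import *
rc=lambda x,y,z:wz(130+x/4.444,135+y/4.444,z)
yc=lambda x,y,z:wz(295+(x-400)/3.81,135+y/3.81,z)
ang=lambda a,b:np.arctan2(*(a-b)[::-1])-np.pi/2  # yaw from y-direction vector (to hinge)
P=lambda *a:print(*[np.round(x,3) for x in a])
h=rc(235,330,170);a,b=rc(25,226,177),rc(317,256,177);psi=ang(a,b)
P("red",h,a,b,psi,ang(rc(55,22,180),rc(345,52,180)),"hinge",h+rz(psi)@[56,118],"handle local of a:",rz(psi).T@(a-h),"b",rz(psi).T@(b-h))
h=yc(603,388,170);a,b=yc(515,208,177),yc(700,380,177);f=ang(a,b)
p1,p2=ang(yc(535,38,180),yc(785,57,180)),ang(yc(530,190,180),yc(782,208,180))
P("yel",h,a,b,f,p1,p2,"th",p1-f,"hinge",h+rz(f)@[56,118],"loc a",rz(f).T@(a-h),"b",rz(f).T@(b-h))
P("cab corner",yc(530,190,180),yc(782,208,180),rc(30,205,180))
s=sensors.read_state();P(s["t"],s["eef_rot"],ctrl.tcp_to_tips)
E
```

```text
Traceback (most recent call last):
numpy._core._exceptions._UFuncNoLoopError: ufunc 'multiply' did not contain a loop with signature matching types (dtype('<U3'), dtype('float64')) -> None
```

```bash
python3 - <<'E'
from h import *
rc=lambda x,y,z:wz(130+x/4.444,135+y/4.444,z)
yc=lambda x,y,z:wz(295+(x-400)/3.81,135+y/3.81,z)
ang=lambda a,b:np.arctan2(*(a-b)[::-1])-np.pi/2
P=lambda *a:print(*[x if isinstance(x,str) else np.round(x,3) for x in a])
h=rc(235,330,170);a,b=rc(25,226,177),rc(317,256,177);psi=ang(a,b)
P("red",h,a,b,psi,ang(rc(55,22,180),rc(345,52,180)),"hinge",h+rz(psi)@[56,118],"handle local of a:",rz(psi).T@(a-h),"b",rz(psi).T@(b-h))
h=yc(603,388,170);a,b=yc(515,208,177),yc(700,380,177);f=ang(a,b)
p1,p2=ang(yc(535,38,180),yc(785,57,180)),ang(yc(530,190,180),yc(782,208,180))
P("yel",h,a,b,f,p1,p2,"th",p1-f,"hinge",h+rz(f)@[56,118],"loc a",rz(f).T@(a-h),"b",rz(f).T@(b-h))
P("cab corner",yc(530,190,180),yc(782,208,180),rc(30,205,180))
s=sensors.read_state();P(s["t"],s["eef_rot"],ctrl.tcp_to_tips)
E
```

```text
red [492.818 191.608] [543.895 304.634] [532.61  149.674] -0.073 -0.074 hinge [557.24  305.229] handle local of a: [ 42.733 116.437] b [ 42.733 -38.933]
yel [ 439.792 -196.689] [ 549.112 -142.007] [ 445.738 -254.267] -0.744 -0.046 -0.041 th 0.699 hinge [ 560.919 -147.82 ] loc a [ 43.377 114.278] b [ 43.377 -38.328]
cab corner [ 560.169 -150.817] [ 553.745 -307.359] [554.686 302.113]
0.1 [[ 0.949  0.315 -0.   ]
 [ 0.315 -0.949  0.002]
 [ 0.    -0.002 -1.   ]] 25.0
```

Both fits agree with the given dimensions. Yellow: hinge (560.5,-147.8), shut yaw -0.044, open 0.70. Red: hinge (557.2,305.2), shut yaw -0.073. I'll start with yellow.

```bash
cat >> h.py <<'E'
def pose(hinge,psi,th,z,ext=(0,0)):
    D=rz(psi-th); p=np.array(hinge)-D@(np.array([56,118])+ext)
    R=np.eye(3);R[:2,0]=D[:,0];R[:2,1]=-D[:,1];R[2,2]=-1
    return [*p,z],R
def st(m=""):
    s=sensors.read_state();print(m,round(s["t"],2),np.round(s["eef_pos"],1),np.round(s["force"],1),round(s["grip_width"],1),round(s["grasp_force"],1));return s
Y=((560.5,-147.8),-0.044);Rd=((557.2,305.2),-0.073)
E
python3 - <<'E'
from h import *
for C,ts in((Y,(.7,.3,0,-.03)),(Rd,(0,.4,.85))):
    for t in ts: print(t,ctrl.solve_ik(*pose(*C,t,145)) )
ctrl.gripper_to(60,80)
ctrl.move_ptp(*pose(*Y,.7,235)); st()
snap("top","top1");snap("scene","scene1")
a=cv2.imread('pics/top1.png')[130:260,290:400];b=cv2.imread('pics/scene1.png')[100:230,250:400]
cv2.imwrite('pics/c1.png',np.hstack([cv2.resize(x,None,fx=3,fy=3,interpolation=2) for x in(a,b)]))
E
```

```text
0.7 [-6.00939547e-01  1.35356844e-01  1.87447300e+00 -4.44089210e-16
  1.13176281e+00  1.71385678e+00]
0.3 [-6.38506057e-01  2.24832917e-01  1.76742291e+00 -4.44089210e-16
  1.14933683e+00  1.27629027e+00]
0 [-6.38407846e-01  2.99986580e-01  1.67117498e+00 -4.44089210e-16
  1.17043109e+00  9.76388481e-01]
-0.03 [-6.37253259e-01  3.07546296e-01  1.66118731e+00 -4.44089210e-16
  1.17285904e+00  9.47543068e-01]
0 [ 2.07071841e-01  2.30241693e-01  1.76068469e+00 -4.44089210e-16
  1.15066627e+00  1.85086817e+00]
0.4 [ 2.90677597e-01  1.86476313e-01  1.81434319e+00 -4.44089210e-16
  1.14077315e+00  2.33447392e+00]
0.85 None
 2.11 [ 439.4 -197.3  235.2] [-0.1 -0.5  0.3] 60.1 0.0
```

View pics/c1.png

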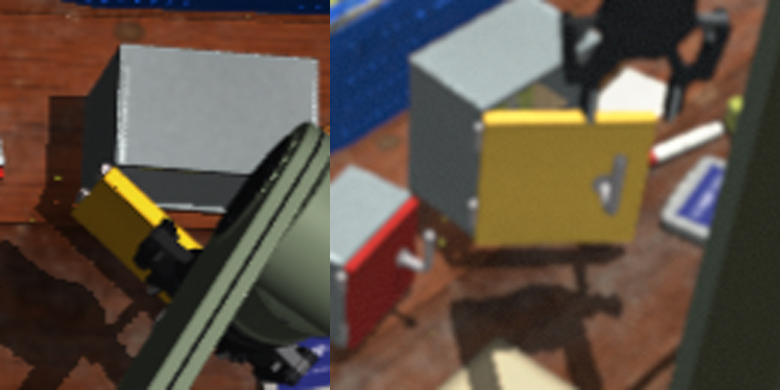

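The gripper hangs open over the yellow rod: rod at crop ~(618,175), fingers straddling it. Now grip it and swing the door shut. For red I'll use the half-turned grasp because of the joint 6 range.

```bash
python3 - <<'E'
from h import *
print("hit",ctrl.move_l(pose(*Y,.7,145)[0],vel=100,threshold=12)); st()
ctrl.gripper_to(0,80); st("grip")
for t in (.6,.5,.4,.3,.2,.1,.05,.0,-.02):
    p,R=pose(*Y,t,145); hit=ctrl.move_l(p,R,vel=70,threshold=45); st(f"{t} {hit}")
    if hit: break
E
```

```text
hit False
 3.26 [ 439.9 -197.1  145.7] [-0.8  0.3  0.7] 60.0 0.0
grip 3.77 [ 439.1 -197.2  145.6] [-3.8 -1.6  6.4] 10.0 77.9
0.6 False 4.1 [ 444.8 -209.6  145.6] [-4.2 -3.5  4.9] 10.2 78.5
0.5 False 4.43 [ 451.5 -221.   145.6] [-4.5 -3.8  5.3] 10.3 78.4
0.4 False 4.77 [ 459.3 -231.6  145.6] [-3.9 -3.1  4.5] 10.2 78.4
0.3 False 5.1 [ 468.2 -241.5  145.6] [-3.9 -4.3  4.2] 10.3 78.4
0.2 False 5.43 [ 478.  -250.3  145.6] [-2.5 -4.   3.5] 10.2 78.4
0.1 False 5.77 [ 487.2 -257.3  145.5] [-7.6 -1.3  6.9] 10.2 78.9
0.05 False 6.02 [ 494.1 -261.6  145.6] [-2.1 -5.7  3.2] 10.3 78.6
0.0 False 6.27 [ 498.7 -264.2  145.6] [-6.4 -3.9  5.4] 9.9 79.3
-0.02 False 6.52 [ 498.8 -264.3  145.5] [-13.4   0.4  11. ] 10.1 79.9
```

The door has reached its stop: no further travel, and the force is rising. Release and go to red.

```bash
python3 - <<'E'
from h import *
ctrl.gripper_to(50); p,R=pose(*Y,-.02,250); q=sensors.read_state()["eef_pos"]
ctrl.move_l([q[0],q[1],250],vel=150); st()
F=np.diag([-1,-1,1])
p,R=pose(*Rd,0,250); ctrl.move_ptp(p,R@F); st()
snap("top","top2")
print("hit",ctrl.move_l(pose(*Rd,0,145)[0],vel=110,threshold=12)); st()
ctrl.gripper_to(0,90); st("grip")
for t in (.05,.1,.2,.3,.4,.5,.6,.7,.8,.85):
    p,R=pose(*Rd,t,145); hit=ctrl.move_l(p,R@F,vel=60,threshold=60); st(f"{t} {hit}")
    if hit: break
snap("top","top3");snap("scene","scene3")
cv2.imwrite('pics/c3.png',np.vstack([cv2.imread('pics/top2.png')[110:260,100:480],cv2.imread('pics/top3.png')[110:260,100:480]]).repeat(2,0).repeat(2,1)[:600,:760])
E
```

```text
7.83 [ 501.3 -263.8  248.9] [ 0.4  0.2 -0.1] 49.8 0.0
 9.78 [492.9 191.1 249.7] [ 1.3 -0.6  0.5] 49.7 0.0
hit False
 10.93 [493.5 191.7 145.9] [-0.5 -0.3  0.2] 49.8 0.0
grip 11.38 [493.2 192.3 145.8] [0.3 3.3 3.7] 9.7 87.6
0.05 False 11.64 [487.9 195.5 145.8] [1.1 3.1 4. ] 9.7 88.7
0.1 False 11.9 [481.7 199.7 145.8] [-2.5  4.7  7. ] 9.9 89.0
0.2 False 12.27 [472.4 207.  145.9] [1.8 3.4 5.7] 9.6 88.9
0.3 False 12.63 [463.1 215.9 145.9] [1.6 2.9 5.7] 10.2 88.9
0.4 False 13.0 [454.6 225.8 145.9] [-0.6  2.2  5.9] 9.9 89.0
0.5 False 13.37 [447.1 236.4 145.8] [1.5 2.1 7.8] 9.8 89.0
0.6 False 13.73 [440.7 247.8 145.9] [-0.4  1.1  6.3] 9.7 89.0
0.7 False 14.1 [435.5 259.8 145.9] [-0.8  0.9  7.4] 9.8 89.1
0.8 False 14.47 [431.5 272.2 145.8] [-0.8 -0.   7.8] 9.8 89.1
0.85 False 14.72 [430.  278.5 145.9] [-0.9  0.6  7.1] 9.5 89.1
```

View pics/c3.png

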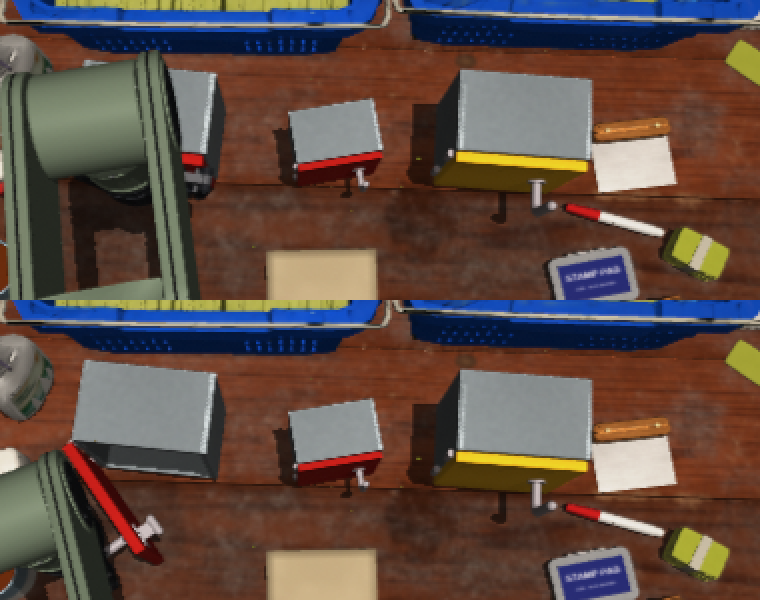

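The yellow door is flush on its cabinet (crop (522,162)). The red door stands wide open, running from (68,445) to (150,558). Release, retreat, and check.

```bash
python3 - <<'E'
from h import *
ctrl.gripper_to(50); q=sensors.read_state()["eef_pos"]
ctrl.move_l([q[0],q[1],270],vel=150)
ctrl.move_ptp([420,0,320],sensors.read_state()["eef_rot"]); ctrl.hold(.5); st()
snap("top","top4")
cv2.imwrite('pics/c4.png',cv2.imread('pics/top4.png')[110:260,100:480].repeat(2,0).repeat(2,1))
E
```

```text
17.87 [4.201e+02 3.000e-01 3.200e+02] [-0.1 -0.8  0.1] 49.7 0.0
```

View pics/c4.png

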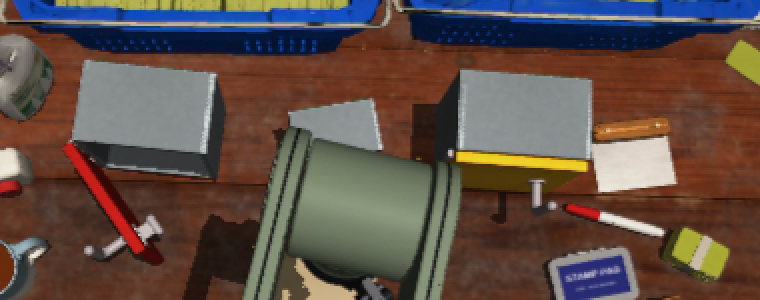

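The red door stays open (about 0.85 rad, from (68,145) to (145,255)), the yellow door is flush shut, and the arm is clear of both.

```bash
python3 -c "
from h import *
print(ctrl.finish_job())"
```

```text
the job is handed in; nothing more can be done
None
```

The yellow door is pushed fully shut past its catch, the larger red cabinet's door stands open at about 0.85 rad, both doors are released, and I handed the job in at about 18 s; the judge's result was not shown.

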